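Press home a half-seated vial stopper in the lever press

TASK

The vial standing in the carriage of the small hand press still has its rubber stopper half out. Push the carriage all the way in under the ram, pull the press lever down to the end of its stroke so that the stopper is pressed fully home, then ease it back up slowly, over two seconds or more, to its rest without letting the return spring fling it up. Leave the carriage in with the vial standing in it, and do not disturb the other things on the bench.

Things in the scene. Friction and masses are not known exactly. Their poses are not given: they have to be found in the camera images.
- press: grey hand-lever press, fixed. Bed x -135 to +100, y +-65 mm, 18 mm high; column at the back; head x -32 to +98, y +-36, height 125 to 208 mm, with a 43 mm wide spring housing on top to 246 mm. Origin: bench top, on the ram's vertical axis; z up; its front (where the carriage comes out) faces its own -x; the lever is on its -y side
- carriage (a joint): the flat steel carriage that slides in guides on the bed, m: 0 = drawn out to the front, 0.07 = home (vial on the ram's axis). Moves along the press's +x, friction about 1.5 N
- carriage_knob (a point): middle of the upright black knob (18 mm diameter, top 11 mm above this point, bottom 10 mm below it) at the carriage's front end, 112 mm in front of the vial's centre. When the carriage is out this point is 53 mm above the bench, 182 mm in front of the ram's axis
- lever (a joint): the sprung lever, rad: 0 = rest (arm 55 degrees above the horizontal, pointing to the press's front), 1.22 = end of its stroke (arm 15 degrees below the horizontal). The spring pushes it back to 0 with about 6 N at the grip at rest, 11 N at the end; it drives the ram down 12 mm per rad
- lever_grip (a point): middle of the lever's black cylindrical hand grip: 23 mm diameter, 96 mm long, lying level along the press's y axis, outboard of the head on its -y side (press y -64 to -160 mm). It moves on a 135 mm radius about lever_pivot; at rest 276 mm above the bench, at the end of the stroke 130 mm
- lever_pivot (a point): point on the lever's hinge axis (which runs along the press's y) level with the middle of the grip: press x +24 mm, y -113 mm, z 165 mm. From here the grip's middle lies 135 mm away at 55 degrees minus the lever angle above the press's -x direction
- ram_foot (a point): centre of the underside of the ram's grey presser foot (27 mm diameter); at rest 100 mm above the bench
- vial: clear glass injection vial, 30 mm diameter, 55 mm tall (neck lip 20 mm), loose in the 33 mm wide, 10 mm deep white nest ring of the carriage; origin at the centre of its foot, z up
- stopper (a joint): grey-black rubber stopper in the vial's neck, m: 0 = 7 mm proud (as far out as it stands), 0.007 = fully home, its flange flat on the lip. About 18 N are needed to move it
- stopper_top (a point): centre of the top face of the stopper's 20 mm flange
- vial_tray: bystander: white tray 92 x 126 x 22 mm with five finished vials (overall 62 mm tall), left of the press; origin under its centre
- pipette: bystander: single-channel pipette lying on the bench, 262 mm long
- wipes: bystander: carton of lens wipes, 62 x 115 x 82 mm
- forceps: bystander: steel forceps, 127 mm long
Not all that is in view belongs to the job. Of the things shaped like the vial, the clear one is meant.

How it is judged:
By the outcome, as a careful person would: the job done as asked, in the order asked, and still so for the second after the job is handed in, with the robot touching nothing.
It also fails if it takes over 58 s, if anything falls off the work surface, if the arm or the gripper's body presses on something with over 40 N, if the wrist force passes 120 N, or if a joint passes its speed limit or range.

ROBOT

A 6-joint arm with a two-finger parallel gripper is mounted at the origin on a cart in front of the work surface, level with it; the furniture and walls round the work are solid. World frame = base frame: x ahead of the robot, y to its left, z up, the work surface at z = 0. Lengths are in m, angles in rad, forces in N, time in s.
With the tool pointing down it reaches from about 0.25 to 0.775 m from the base axis. Payload 4 kg.
Tool frame: the origin (TCP) lies on the centre line of the jaws, within the pads' length; the fingertips stand robot.tips_ahead ahead of it and the grasp point (between the pads) lies 8 mm behind it (robot.tips_ahead is the distance from the TCP to the fingertips, in m); z points along the fingers, y is the line along which they close (so a half turn about z gives the same grasp; the last joint's range is limited). The gripper opens to 94 mm and grips with 3 to 60 N. Pads are 16 mm wide; open, the fingers measure 119 mm over their backs; the gripper's body (75 mm by 177 mm) begins 78 mm behind the grasp point.
Start: joints at [1.24, 0.087, 1.371, -0, 1.684, -0.103], TCP at [0.124, 0.536, 0.186] pointing down, gripper open.
Joint ranges: [-3.1, 3.1], [-0.76, 2.03], [0.27, 2.55], [-1.08, 4.22], [0.17, 2.65], [-2.57, 2.57]. Speed limits (rad/s): [2.79, 2.79, 3.14, 3.14, 3.14, 3.14].

INTERFACE

Orientations are given as [roll, pitch, yaw] about the fixed x, y, z axes, in that order (R = Rz(yaw) Ry(pitch) Rx(roll)).
In Python, from bench import robot, snapshot, close_job, spotter gives the robot as it stands. The module is installed in compiled form; this text tells all that it offers.
- The arm moves only by the tool servo_tool, never from a script. Its argument "commands" is one flat list of numbers, 7 for each row, row after row: the shift along the tool's x, y, z in m, then the turn, a rotation vector about the tool's x, y, z in degrees, then the finger opening in m, from 0 to 0.094. In form: [x, y, z, ax, ay, az, grip, x, y, z, ax, ay, az, grip, ...]. A call has 1 to 10 rows; each row is the pose to reach, as a shift and turn from the pose commanded when the call began, along the tool's axes at that moment; what a row does not reach only later rows make up. A row lasts 1/8 s, in which the tool goes at most 62.5 mm and 10.7 degrees, less where a joint would pass 70% of its speed; a pose out of reach is approached as far as the arm can. A call with a gripper value outside its range is refused whole. The fingers move at their own pace and stop on an object; the grip force is fixed at half the most. Time passes only in rows, so rows that repeat a pose let the fingers close. It gives the time, the measured TCP pose, the force, the opening and the grip force at its end, in the units of the state.
- robot.get_obs(): the state, without advancing time (a new reading comes with each control period).
- snapshot(name): name is "side" or "top"; returns a dict with "img" (480x640x3 uint8, blue, green, red), "camera_matrix" (3x3 intrinsics, pixels), "extrinsics" (4x4, takes a point from camera to world coordinates). Camera axes: x right, y down, z forward; pixel columns grow to the right and rows downward; lengths in m; the calibration is good to about 2 mm. A picture is of the moment at which its call begins. There is no depth.
- close_job(): hands the job in; it is judged then, once.
Trained networks look in a picture, given as the dict that the camera call returned (one of the last four; its "shot" number tells which), for a name from the list of things; names that differ only in an ending like _2 or _b are one class to them, and where a whole thing is asked for, a point or a joint stands for the part that bears it (a point fixed in the world has none). Each returns a list of dicts, best first, with "conf" (0 to 1); they miss things now and then, are a little off and sometimes report something else, mostly with a low value. They report only what shows in the picture. A call takes as long as a camera call. They do not tell look-alikes from the thing itself.
- spotter.trace(name, picture): "region" (480x640 bool, what is visible of it) and "box" ([left, top, width, height] in pixels, round what is visible of it).
The state is a dict: "time": time; "joint_positions": joint angles; "qvel": joint speeds; "joint_torque": joint torques, N m; "tool_pos": TCP position; "ee_rot": TCP orientation; "wrist_force": force on the tool from outside, world axes, zero at the start; "wrist_torque": the same for the moment, N m; "width": finger opening in m; "finger_force": force on a finger pad.
Only numpy, scipy, OpenCV 4.12 (cv2) and the standard library are available. Lean on these libraries where they do the work, as an engineer would, in place of code of your own. Each camera call takes 0.05 s, during which the arm holds its last target. There are 200 camera calls.

## Working session

There is one attempt and no reset: what is moved stays moved. The work goes in short steps, Python scripts to look and compute and a tool call to move; the robot and the scene stay as the last step left them, time stands still between calls to the robot, and variables do not carry over. Pictures are saved under pics/ and viewed, at most 10 in all, crops included, and the job is handed in when it is done.

Besides the shell and the picture viewer there is one more tool, called as name(argument=value, ...) on one line, values as JSON. servo_tool: Moves the arm, as the interface text tells. Its arguments: {"type":"object","properties":{"commands":{"type":"array","items":{"type":"number"}}},"required":["commands"]}

```bash
mkdir -p pics; python3 - <<'E'
from bench import robot,snapshot,spotter
import cv2,numpy as np,pickle
o=robot.get_obs();print(o['time'],o['tool_pos'],o['ee_rot'],robot.tips_ahead,o['width'])
S={}
for c in('side','top'):
    s=snapshot(c);S[c]=s;cv2.imwrite(f'pics/{c}0.png',s['img'])
    print(c,s['camera_matrix'].round(1).tolist(),s['extrinsics'].round(4).tolist())
    for n in('press','carriage_knob','lever_grip','vial','stopper','carriage','ram_foot','vial_tray','wipes','pipette','forceps'):
        for d in spotter.trace(n,s)[:2]:
            ys,xs=np.nonzero(d['region']);print(c,n,round(d['conf'],2),d['box'],xs.mean().round(1),ys.mean().round(1))
pickle.dump(S,open('s0.pkl','wb'))
E
```

```text
0.0 [0.12401509 0.53523433 0.18482458] [-3.13944809e+00 -2.70363005e-04  2.91379159e+00] 0.011 0.09399884038458017
side [[469.1, 0.0, 317.9], [0.0, 469.1, 236.7], [0.0, 0.0, 1.0]] [[-0.9842, -0.0863, 0.1549, 0.3499], [-0.1771, 0.431, -0.8848, 1.2961], [0.0095, -0.8982, -0.4395, 0.8107], [0.0, 0.0, 0.0, 1.0]]
side press 0.93 [247.4, 219.8, 111.4, 139.4] 286.2 313.1
side carriage_knob 0.61 [299.3, 313.5, 59.6, 25.7] 333.1 327.2
side lever_grip 0.89 [284.0, 219.0, 19.1, 38.6] 296.4 237.1
side lever_grip 0.67 [247.4, 220.3, 110.3, 139.0] 286.7 312.3
side vial 0.77 [305.1, 308.0, 20.4, 19.8] 312.3 320.3
side vial 0.69 [355.1, 294.9, 12.9, 25.4] 360.2 308.2
side stopper 0.64 [259.9, 370.2, 5.4, 6.3] 261.9 374.5
side carriage 0.79 [299.7, 312.6, 59.2, 22.8] 333.9 326.4
side ram_foot 0.49 [299.5, 312.2, 60.3, 24.3] 334.7 326.6
side vial_tray 0.56 [294.1, 348.9, 47.8, 52.2] 315.3 376.6
side wipes 0.9 [362.0, 229.7, 23.8, 23.2] 372.3 240.4
side wipes 0.62 [303.6, 305.9, 18.5, 24.9] 312.5 320.7
side pipette 0.71 [362.2, 252.0, 11.9, 37.8] 367.6 268.4
side forceps 0.57 [283.7, 218.7, 22.7, 40.9]
[... 292 characters left out ...]
245.2, 21.6, 42.1] 246.1 267.3
top lever_grip 0.71 [246.1, 204.7, 37.1, 17.3] 263.0 214.2
top lever_grip 0.37 [301.1, 297.9, 72.8, 24.9] 341.7 309.5
top vial 0.65 [267.0, 287.3, 7.7, 9.2] 268.9 292.0
top vial 0.62 [235.8, 242.5, 10.1, 14.3] 242.3 249.0
top carriage 0.87 [236.9, 245.3, 20.4, 40.7] 246.0 268.5
top ram_foot 0.72 [380.7, 313.2, 36.8, 20.2] 400.1 322.5
top vial_tray 0.58 [177.7, 238.6, 38.6, 31.9] 198.0 253.2
top wipes 0.8 [380.0, 312.4, 42.3, 21.7] 400.7 322.6
top wipes 0.61 [236.9, 243.8, 13.7, 13.3] 242.6 249.5
top pipette 0.79 [307.1, 299.9, 67.7, 24.4] 345.9 310.8
top pipette 0.61 [219.0, 185.2, 64.9, 101.1] 242.6 233.5
top forceps 0.47 [236.5, 245.8, 17.6, 41.3] 245.6 267.0
```

View pics/side0.png

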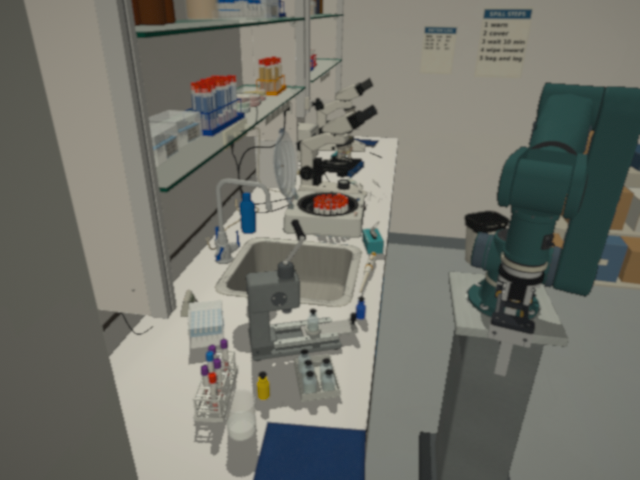

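View pics/top0.png

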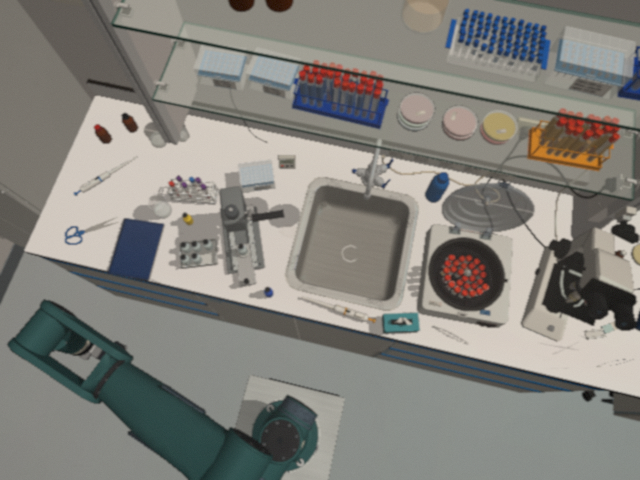

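The side view shows the press at about (280,310), its grip at about (297,230) over the sink and the knob near (352,320). In the top view the grip is near (265,214) and the carriage front near (247,280). I'll zoom in on both.

```bash
python3 - <<'E'
import cv2,numpy as np,pickle
S=pickle.load(open('s0.pkl','rb'))
a=S['side']['img'][210:370,235:385];b=S['top']['img'][170:300,205:305]
A=cv2.resize(a,None,fx=3.75,fy=3.75,interpolation=cv2.INTER_CUBIC)
cv2.imwrite('pics/a1.png',A)
cv2.imwrite('pics/b1.png',cv2.resize(b,None,fx=4.5,fy=4.5,interpolation=cv2.INTER_CUBIC))
E
```

```text
(no output)
```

View pics/a1.png

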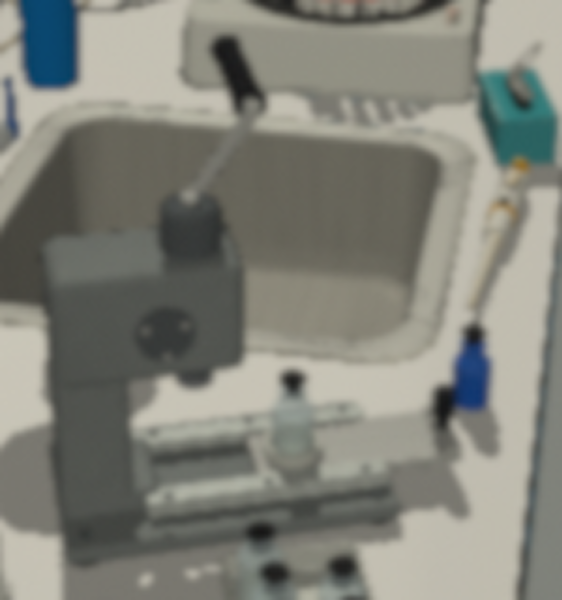

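View pics/b1.png

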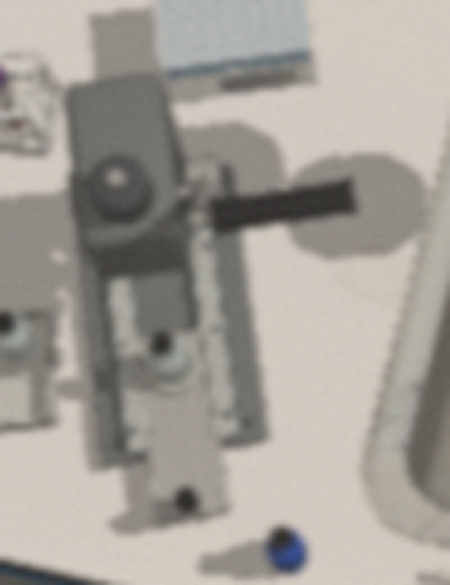

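```bash
cat > h.py <<'E'
import numpy as np,pickle
from scipy.optimize import least_squares
def proj(s,P):
    E=np.linalg.inv(s['extrinsics']);p=np.atleast_2d(P)@E[:3,:3].T+E[:3,3]
    q=p@s['camera_matrix'].T;return q[:,:2]/q[:,2:]
def tri(S,a,b):
    f=lambda P:np.r_[proj(S['side'],P)[0]-a,proj(S['top'],P)[0]-b]
    r=least_squares(f,[.5,.2,.1]);return r.x,np.abs(r.fun).max()
E
python3 - <<'E'
from h import *
S=pickle.load(open('s0.pkl','rb'))
M={'gripin':((302.2,237.7),(252.3,217.6)),'gripout':((295.3,221.2),(283.4,213.3)),'knobtop':((353.4,314.3),(246.1,279.6)),'stop':((313.1,310.3),(241,245.8)),'blue':((361,297.5),(267.5,289.5))}
for k,(a,b) in M.items():
    x,e=tri(S,a,b);print(k,x.round(4),round(e,2))
c,s=np.cos,np.sin
loc={'gripin':(.024-.135*c(np.radians(55)),-.064,.276),'gripout':(.024-.135*c(np.radians(55)),-.160,.276),'knobtop':(-.182,0,.064),'stop':(-.07,0,None)}
def pt(q,l):
    return np.array([q[0]+c(q[2])*l[0]-s(q[2])*l[1],q[1]+s(q[2])*l[0]+c(q[2])*l[1],l[2]])
def f(q):
    r=[]
    for k,l in loc.items():
        z=l[2] if l[2] else q[3]
        P=pt(q,(l[0],l[1],z))
        r+=[proj(S['side'],P)[0]-M[k][0],proj(S['top'],P)[0]-M[k][1]]
    return np.concatenate(r)
r=least_squares(f,[.6,.2,0,.09]);q=r.x
print(q,r.fun.round(2))
E
```

```text
gripin [0.5788 0.2344 0.277 ] 0.83
gripout [0.6148 0.147  0.2812] 0.01
knobtop [0.4357 0.244  0.0636] 0.67
stop [0.5385 0.2867 0.0922] 0.47
blue [0.4213 0.1651 0.0678] 0.06
[0.60350117 0.31391292 0.39570631 0.09214737] [-0.69  0.06 -0.05  0.94 -0.24  1.49  0.61  0.41 -0.46 -0.34 -0.15  0.7
 -0.52 -0.09 -0.13  0.35]
```

```bash
cat >> h.py <<'E'
from scipy.spatial.transform import Rotation as R
Q=np.array([.6035,.3139,.3957])
def W(l): # press frame -> world
    c,s=np.cos(Q[2]),np.sin(Q[2]);return np.array([Q[0]+c*l[0]-s*l[1],Q[1]+s*l[0]+c*l[1],l[2]])
def L(p):
    c,s=np.cos(Q[2]),np.sin(Q[2]);d=np.array(p)[:2]-Q[:2];return np.array([c*d[0]+s*d[1],-s*d[0]+c*d[1],p[2]])
def rel(targets): # (press-frame xyz, world yaw, tilt)
    from bench import robot
    o=robot.get_obs();p=np.array(o['tool_pos']);R0=R.from_euler('xyz',o['ee_rot'])
    print('t',o['time'],'local',L(p).round(4),'rot',np.degrees(o['ee_rot']).round(1),'F',np.round(o['wrist_force'],1),'w',round(o['width'],4))
    for l,yaw in targets:
        Rt=R.from_euler('xyz',[np.pi,0,yaw])
        print(l,R0.inv().apply(W(l)-p).round(4),np.degrees((R0.inv()*Rt).as_rotvec()).round(1))
E
python3 -c "
from h import *
Y=Q[2]+np.pi
rel([((-.225,0,.14),Y),((-.214,0,.056),Y)])"
```

```text
t 1.2 local [-0.3567  0.3895  0.186 ] rot [-180.     0.   166.9] F [1.7 0.1 0.6] w 0.0941
(-0.225, 0, 0.14) [-0.3343 -0.2393  0.046 ] [ -0.   -0.  -35.7]
(-0.214, 0, 0.056) [-0.3433 -0.2329  0.13  ] [ -0.   -0.  -35.7]
```

servo_tool(commands=[-0.334,-0.239,0.046,0,0,-35.7,0,-0.334,-0.239,0.046,0,0,-35.7,0,-0.334,-0.239,0.046,0,0,-35.7,0,-0.334,-0.239,0.046,0,0,-35.7,0,-0.334,-0.239,0.046,0,0,-35.7,0,-0.334,-0.239,0.046,0,0,-35.7,0,-0.334,-0.239,0.046,0,0,-35.7,0,-0.334,-0.239,0.046,0,0,-35.7,0,-0.334,-0.239,0.046,0,0,-35.7,0,-0.334,-0.239,0.046,0,0,-35.7,0])

```text
time: 2.45
tool_pos: [0.395, 0.2287, 0.1403]
ee_rot: [3.141, 0.001, -2.744]
wrist_force: [0.4, 0.4, -0.4]
width: 0.0006
finger_force: 0.0
```

```bash
python3 -c "
from h import *
Y=Q[2]+np.pi
rel([((-.225,0,.14),Y),((-.217,0,.056),Y)])"
```

```text
t 2.45 local [-0.2252  0.0018  0.1403] rot [ 180.     0.  -157.2] F [ 0.4  0.4 -0.4] w 0.0006
(-0.225, 0, 0.14) [-0.0002 -0.0018  0.0003] [0.  0.  0.1]
(-0.217, 0, 0.056) [-0.0082 -0.0018  0.0843] [0.  0.  0.1]
```

servo_tool(commands=[0,-0.002,0.04,0,0,0,0,0,-0.002,0.07,0,0,0,0,0,-0.002,0.084,0,0,0,0,-0.008,-0.002,0.084,0,0,0,0,-0.016,-0.002,0.084,0,0,0,0,-0.022,-0.002,0.084,0,0,0,0,-0.026,-0.002,0.084,0,0,0,0,-0.03,-0.002,0.084,0,0,0,0,-0.034,-0.002,0.084,0,0,0,0,-0.034,-0.002,0.084,0,0,0,0])

```text
time: 3.7
tool_pos: [0.4279, 0.2388, 0.0559]
ee_rot: [3.142, -0.0, -2.746]
wrist_force: [0.2, 1.1, -0.3]
width: 0.0004
finger_force: 0.0
```

```bash
python3 - <<'E'
from h import *
import cv2
from bench import snapshot
rel([])
s=snapshot('side');a=cv2.resize(s['img'][210:370,235:385],None,fx=3.75,fy=3.75,interpolation=2)
t=snapshot('top');b=cv2.resize(t['img'][170:303,215:265],None,fx=4.5,fy=4.5,interpolation=2)[:600]
cv2.imwrite('pics/c.png',np.hstack([a[:598],b[:598]]))
E
```

```text
t 3.7 local [-0.1909 -0.0016  0.0559] rot [ 180.    -0.  -157.4] F [ 0.2  1.1 -0.3] w 0.0004
```

View pics/c.png

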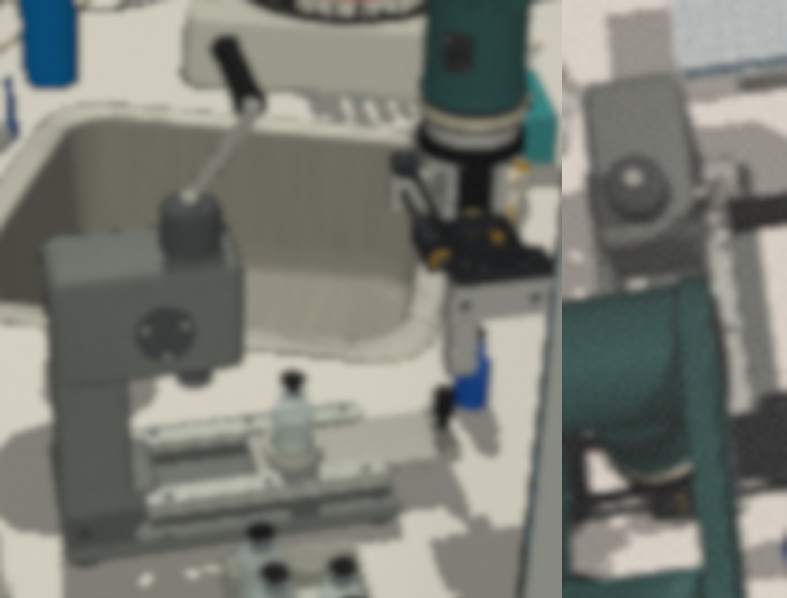

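```bash
python3 - <<'E'
from h import *
S=pickle.load(open('s0.pkl','rb'))
p=np.array([.4279,.2388,.0559])
for n,dz in(('tip',-.011),('tcp',0),('grasp',.008),('body',.086)):
    print(n,((proj(S['side'],p+[0,0,dz])[0]-[235,210])*3.75).round(0))
print(((proj(S['side'],W((-.182,0,.064)))[0]-[235,210])*3.75))
E
```

```text
tip [452. 409.]
tcp [453. 396.]
grasp [454. 387.]
body [459. 296.]
[442.26164661 389.84359785]
```

```bash
python3 - <<'E'
from h import *
import cv2
from bench import snapshot
S=pickle.load(open('s0.pkl','rb'))
s=snapshot('side')
c=lambda i:cv2.resize(i[285:330,335:375],None,fx=9,fy=9,interpolation=2)
cv2.imwrite('pics/d.png',np.hstack([c(S['side']['img']),c(s['img'])]))
E
```

```text
(no output)
```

View pics/d.png

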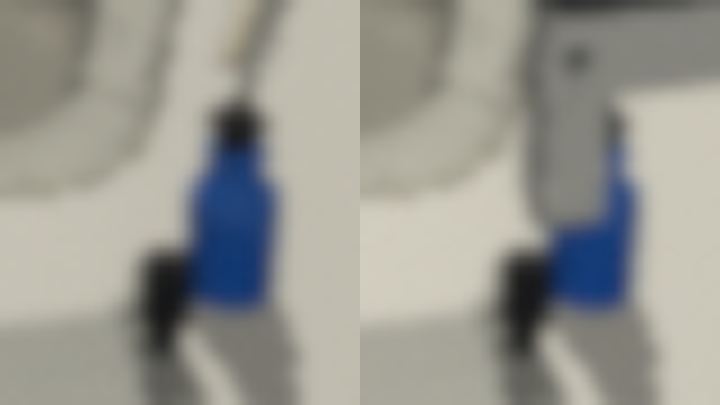

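```bash
python3 - <<'E'
from h import *
import cv2
S=pickle.load(open('s0.pkl','rb'))
p=np.array([.124,.536,.186]);yd=np.array([.226,.974,0])
im=S['side']['img'][265:345,460:560].copy();im=cv2.resize(im,None,fx=6,fy=6,interpolation=2)
for d in(-.047,.047,-.0595,.0595):
  for dz in(-.011,0,.086):
    q=proj(S['side'],p+yd*d+[0,0,dz])[0];print(d,dz,q.round(1),proj(S['top'],p+yd*d+[0,0,dz])[0].round(1))
    u=tuple(int(v) for v in (q-[460,265])*6);cv2.circle(im,u,3,(0,0,255),-1)
cv2.imwrite('pics/e.png',im)
E
```

```text
-0.047 -0.011 [499.2 356.4] [129.1 356.6]
-0.047 0 [500.2 352.2] [127.7 356.3]
-0.047 0.086 [508.2 317.3] [115.7 353.5]
0.047 -0.011 [495.5 387.1] [102.3 342.2]
0.047 0 [496.5 382.6] [100.7 341.7]
0.047 0.086 [505.  345.9] [ 87.1 338.1]
-0.0595 -0.011 [499.7 352.7] [132.7 358.5]
-0.0595 0 [500.7 348.5] [131.3 358.2]
-0.0595 0.086 [508.6 313.8] [119.5 355.6]
0.0595 -0.011 [494.9 391.6] [ 98.8 340.3]
0.0595 0 [496.  387.1] [ 97.1 339.8]
0.0595 0.086 [504.6 350.1] [ 83.3 336.1]
```

View pics/e.png

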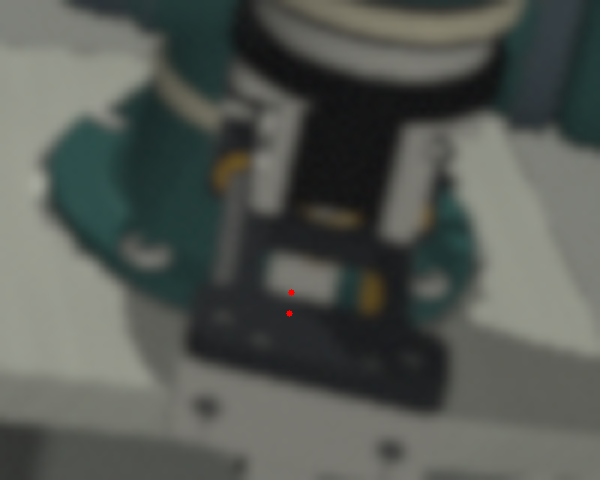

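```bash
python3 - <<'E'
from h import *
import cv2
from bench import snapshot,robot
s=snapshot('side');o=robot.get_obs();print(o['tool_pos'],o['ee_rot'],o['width'])
S=pickle.load(open('s0.pkl','rb'))
a=cv2.resize(s['img'][200:340,300:430],None,fx=4,fy=4,interpolation=2)
b=cv2.resize(S['side']['img'][300:410,440:510+40],None,fx=2.5,fy=2.5,interpolation=2)
p=np.array(o['tool_pos']);M=R.from_euler('xyz',o['ee_rot'])
for v in([0,0,.011],[0,.0125,.011],[0,-.0125,.011],[.008,0,.011],[-.008,0,.011],[.0375,.0885,-.086],[-.0375,.0885,-.086],[.0375,-.0885,-.086],[-.0375,-.0885,-.086]):
    q=(proj(s,p+M.apply(v))[0]-[300,200])*4;cv2.circle(a,tuple(q.astype(int)),2,(0,0,255),-1)
out=np.zeros((560,520+275,3),np.uint8);out[:,:520]=a;out[:275,520:]=b
cv2.imwrite('pics/f.png',out)
E
```

```text
[0.42761075 0.23876355 0.05593975] [ 3.14147716e+00 -1.41425689e-04 -2.74632859e+00] 0.0008642005033626789
```

View pics/f.png

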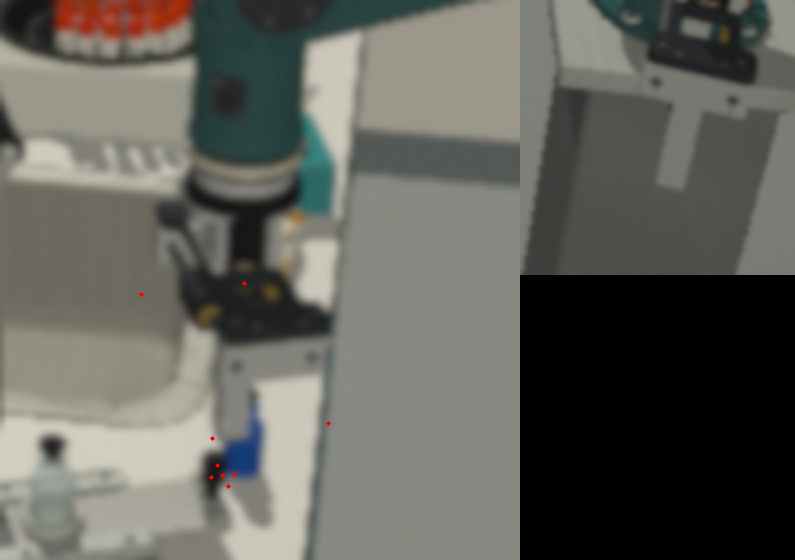

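```bash
python3 - <<'E'
from h import *
from bench import snapshot,spotter,robot
S=pickle.load(open('s0.pkl','rb'))
for z in(0,.1,.2,.3):print(z,proj(S['side'],[0,0,z])[0].round(1),proj(S['top'],[0,0,z])[0].round(1))
# moving-pixel mask between start and now
import cv2
for c in('side','top'):
    s=snapshot(c);d=cv2.absdiff(s['img'],S[c]['img']).max(2)>25
    if c=='side':
        # lowest pixels of new arm in the knob area
        w=d[290:325,340:380]
        for r in range(0,35,2):print(290+r,''.join('#' if v else '.' for v in w[r]))
    else:
        w=d[225:300:2,215:300:2]
        for r in range(len(w)):print(225+2*r,''.join('#' if v else '.' for v in w[r]))
print(robot.get_obs()['joint_positions'])
E
```

```text
0 [501.2 301.3] [285.3 434.1]
0.1 [507.3 273.3] [283.3 436.6]
0.2 [513.7 243.6] [280.9 439.3]
0.3 [520.6 211.8] [278.1 442.6]
290 ..............#######....###############
292 .............########...################
294 .............########...########........
296 .............######..#..................
298 .............#####.####.................
300 .............#####.####.................
302 .............##########.................
304 .............####.#####.................
306 .............###.#######................
308 ..............#########.................
310 .................####...................
312 ........................................
314 ........................................
316 ........................................
318 ........................................
320 ........................................
322 ........................................
324 ........................................
225 ...........................................
227 ...........................................
229 ...........................................
231 ..............##
[... 1058 characters left out ...]
##########...............
277 ####...#####################...............
279 ###############..###########...............
281 ####################......#................
283 ###############..###.......................
285 #######...###..#####.......................
287 ########.......#####.......................
289 ########.......######......................
291 ########.......######......................
293 ######.........######......................
295 #####..........######......................
297 ######.##############......................
299 ......###############......................
[ 3.93368857e-01  1.73422668e-02  1.70590630e+00  6.92995808e-05
  1.41838998e+00 -1.57277114e+00]
```

```bash
python3 - <<'E'
from h import *
S=pickle.load(open('s0.pkl','rb'));s=S['side']
P=[(np.array([.124,.536,.186]),[np.pi,0,2.914],.053,(500,374.5)),(np.array([.4277,.2388,.0559]),[np.pi,0,-2.746],.006,(358.5,311))]
def f(o):
    return np.concatenate([proj(s,p+R.from_euler('xyz',e).apply(np.array([o[0],o[1]+d,o[2]+.011])))[0]-m for p,e,d,m in P])
for k in(0,1):
    g=(lambda o:f(o)) if k==0 else (lambda o:f([o[0],0,o[1]]))
    r=least_squares(g,[0]*(3-k),x_scale=.01);print(k,r.x.round(4),r.fun.round(2))
E
```

```text
0 [ 0.0024  0.0018 -0.0359] [-0.04  0.96 -0.52 -1.36]
1 [ 0.0026 -0.0345] [ 0.04  0.95 -0.65 -1.32]
```

servo_tool(commands=[0.026,0.002,0,0,0,0,0,0.026,0.002,0,0,0,0,0,0.026,0.002,0.015,0,0,0,0,0.026,0.002,0.028,0,0,0,0,0.018,0.002,0.028,0,0,0,0,0.01,0.002,0.028,0,0,0,0,0.005,0.002,0.028,0,0,0,0,0,0.002,0.028,0,0,0,0,-0.005,0.002,0.028,0,0,0,0,-0.005,0.002,0.028,0,0,0,0])

```text
time: 5.25
tool_pos: [0.4323, 0.2429, 0.0282]
ee_rot: [3.141, 0.001, -2.746]
wrist_force: [-1.0, 0.2, 0.5]
width: 0.0006
finger_force: 0.0
```

```bash
python3 - <<'E'
from h import *
import cv2
from bench import snapshot
rel([])
S=pickle.load(open('s0.pkl','rb'))
s=snapshot('side')
c=lambda i:cv2.resize(i[285:345,295:375],None,fx=5,fy=5,interpolation=2)
cv2.imwrite('pics/g.png',np.hstack([c(S['side']['img'])[:,:],c(s['img'])])[:, :800])
E
```

```text
t 5.25 local [-0.1853  0.0005  0.0282] rot [ 1.800e+02  1.000e-01 -1.574e+02] F [-1.   0.2  0.5] w 0.0006
```

View pics/g.png

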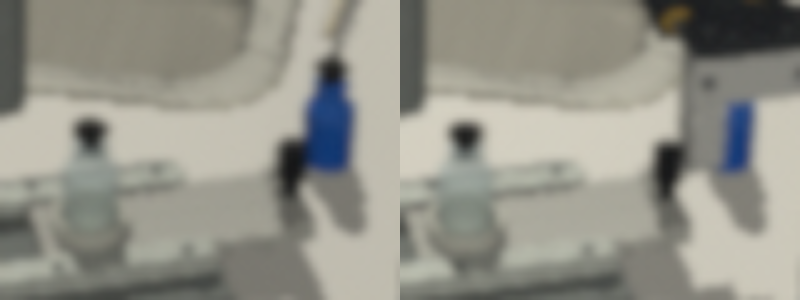

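The vial has moved about 5 px inwards, so the knob is being pushed. The fingertips really end about 35 mm higher than the stated TCP implies, and I'll allow for that from here on. I'll carry on pushing.

servo_tool(commands=[-0.006,0,0,0,0,0,0,-0.012,0,0,0,0,0,0,-0.018,0,0,0,0,0,0,-0.024,0,0,0,0,0,0,-0.03,0,0,0,0,0,0,-0.036,0,0,0,0,0,0,-0.042,0,0,0,0,0,0,-0.047,0,0,0,0,0,0,-0.05,0,0,0,0,0,0,-0.052,0,0,0,0,0,0])

```text
time: 6.55
tool_pos: [0.4797, 0.2627, 0.0279]
ee_rot: [3.141, -0.0, -2.746]
wrist_force: [-2.1, -0.6, 0.5]
width: 0.0004
finger_force: 0.8
```

servo_tool(commands=[-0.002,0,0,0,0,0,0,-0.004,0,0,0,0,0,0,-0.006,0,0,0,0,0,0,-0.006,0,0,0,0,0,0])

```text
time: 7.05
tool_pos: [0.4846, 0.2648, 0.0279]
ee_rot: [3.141, -0.001, -2.746]
wrist_force: [-2.8, -0.7, 1.6]
width: 0.0002
finger_force: 1.7
```

```bash
python3 - <<'E'
from h import *
rel([])
E
```

```text
t 7.05 local [-0.1286  0.0005  0.0279] rot [ 1.800e+02 -1.000e-01 -1.573e+02] F [-2.8 -0.7  1.6] w 0.0002
```

Not at the stop yet (force still about 3 N), so I'll push on in small steps.

servo_tool(commands=[-0.001,0,0,0,0,0,0,-0.002,0,0,0,0,0,0,-0.002,0,0,0,0,0,0])

```text
time: 7.42
tool_pos: [0.4846, 0.2648, 0.0278]
ee_rot: [3.142, -0.006, -2.746]
wrist_force: [-8.0, -2.3, 3.7]
width: 0.0004
finger_force: 4.1
```

servo_tool(commands=[-0.001,0,0,0,0,0,0,-0.002,0,0,0,0,0,0,-0.002,0,0,0,0,0,0])

```text
time: 7.8
tool_pos: [0.4846, 0.2648, 0.0278]
ee_rot: [-3.142, -0.01, -2.746]
wrist_force: [-12.5, -4.8, 8.8]
width: 0.0006
finger_force: 6.4
```

servo_tool(commands=[0.02,0,0,0,0,0,0,0.06,0,0,0,0,0,0,0.06,0,0,0,0,0,0,0.06,0,-0.06,0,0,0,0,0.06,0,-0.12,0,0,0,0,0.06,0,-0.18,0,0,0,0,0.06,0,-0.24,0,0,0,0.06,0.06,0,-0.272,0,0,0,0.06,0.06,0,-0.272,0,0,0,0.06,0.06,0,-0.272,0,0,0,0.06])

```text
time: 9.05
tool_pos: [0.4339, 0.2433, 0.2985]
ee_rot: [-3.141, -0.001, -2.747]
wrist_force: [0.4, 1.0, -0.4]
width: 0.037
finger_force: 0.0
```

```bash
python3 - <<'E'
from h import *
from bench import snapshot,spotter
S=pickle.load(open('s0.pkl','rb'))
print('shelf',tri(S,(160,182),(158,104)),tri(S,(305,85),(636,190)))
rel([((-.0534,-.113,.30),Q[2]+np.pi/2)])
T={}
for c in('side','top'):
    T[c]=snapshot(c)
    for n in('vial','lever_grip'):
        for d in spotter.trace(n,T[c])[:3]:print(c,n,round(d['conf'],2),d['box'])
print('vial home expect top of stopper',proj(T['side'],W((0,0,.092))),proj(T['top'],W((0,0,.092))))
import cv2
cv2.imwrite('pics/h_side.png',T['side']['img']);pickle.dump(T,open('s1.pkl','wb'))
E
```

```text
shelf (array([0.77952395, 0.52413315, 0.50762392]), np.float64(7.51106679284031)) (array([ 0.78198685, -0.73330066,  0.51965394]), np.float64(3.235294768722838))
t 9.05 local [-1.837e-01  2.000e-04  2.985e-01] rot [-1.800e+02 -1.000e-01 -1.574e+02] F [ 0.4  1.  -0.4] w 0.037
(-0.0534, -0.113, 0.3) [-0.1304 -0.1132 -0.0017] [-0.1 -0.  90. ]
side vial 0.71 [354.8, 294.1, 12.5, 24.1]
side vial 0.65 [257.2, 370.7, 15.3, 27.1]
side vial 0.56 [278.1, 314.3, 18.5, 18.0]
side lever_grip 0.86 [284.0, 219.1, 22.3, 40.6]
side lever_grip 0.32 [358.8, 250.2, 17.8, 41.7]
top lever_grip 0.67 [245.3, 205.2, 36.9, 15.9]
vial home expect top of stopper [[286.33519361 313.4106206 ]] [[238.54878795 226.84043555]]
```

servo_tool(commands=[0,0,-0.022,0,0,10,0.06,-0.02,-0.01,-0.022,0,0,20,0.06,-0.05,-0.03,-0.022,0,0,30,0.06,-0.08,-0.06,-0.022,0,0,40,0.06,-0.11,-0.09,-0.022,0,0,50,0.06,-0.13,-0.113,-0.022,0,0,60,0.06,-0.13,-0.113,-0.022,0,0,70,0.06,-0.13,-0.113,-0.022,0,0,80,0.06,-0.13,-0.113,-0.022,0,0,90,0.06,-0.13,-0.113,-0.022,0,0,90,0.06])

```text
time: 10.6
tool_pos: [0.5969, 0.1891, 0.3214]
ee_rot: [-3.141, -0.0, 1.968]
wrist_force: [-0.6, 0.0, 0.1]
width: 0.06
finger_force: 0.0
```

```bash
python3 - <<'E'
from h import *
from bench import snapshot,robot
import cv2
rel([((-.0534,-.113,.233),Q[2]+np.pi/2)])
s=snapshot('side');o=robot.get_obs()
p=np.array(o['tool_pos']);M=R.from_euler('xyz',o['ee_rot'])
a=s['img'][170:290,245:345].copy();k=5
a=cv2.resize(a,None,fx=k,fy=k,interpolation=2)
def dot(P,col):
    q=(proj(s,P)[0]-[245,170])*k;cv2.circle(a,tuple(q.astype(int)),2,col,-1)
for y in(.036,-.036):
    dot(p+M.apply([0,y,.011]),(0,0,255));dot(p+M.apply([0,y,-.024]),(0,255,0))
dot(W((-.0534,-.064,.276)),(255,0,255));dot(W((-.0534,-.16,.276)),(255,0,255))
cv2.imwrite('pics/i.png',a)
E
```

```text
t 10.6 local [-0.0542 -0.1126  0.3214] rot [-180.    -0.   112.8] F [-0.6  0.   0.1] w 0.06
(-0.0534, -0.113, 0.233) [-0.0004  0.0008  0.0884] [-0.  -0.   0.1]
```

View pics/i.png

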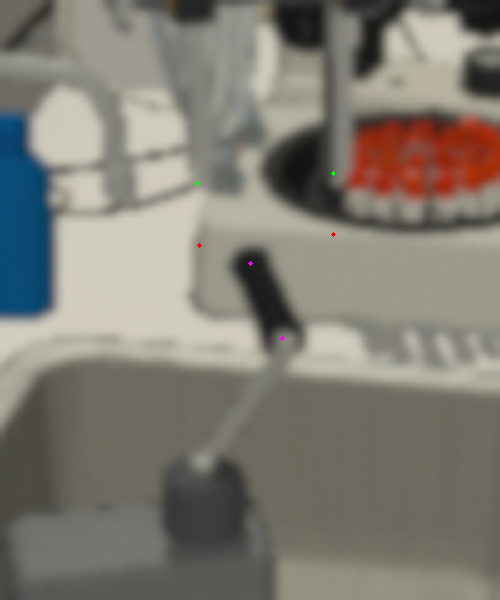

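The left finger's tip is at about (200,182) and the right one's at about (335,180), on the green dots. This confirms the tips are 24 mm behind the TCP, and the fingers straddle the grip at (250,263) to (283,338). I'll descend and close.

servo_tool(commands=[0,0.001,0.04,0,0,0,0.06,0,0.001,0.07,0,0,0,0.06,0,0.001,0.088,0,0,0,0.06,0,0.001,0.088,0,0,0,0.045,0,0.001,0.088,0,0,0,0.03,0,0.001,0.088,0,0,0,0.01,0,0.001,0.088,0,0,0,0.01,0,0.001,0.088,0,0,0,0.01])

```text
time: 11.65
tool_pos: [0.5995, 0.1901, 0.2351]
ee_rot: [3.137, 0.0, 1.966]
wrist_force: [4.8, 2.2, 1.1]
width: 0.0221
finger_force: 30.0
```

```bash
python3 - <<'E'
from h import *
from bench import robot
o=robot.get_obs();p=np.array(o['tool_pos']);R0=R.from_euler('xyz',o['ee_rot'])
rel([])
piv=np.array([.024,0,.165]);g0=L(p)
f=lambda a:piv+.135*np.array([-np.cos(np.radians(55)-a),0,np.sin(np.radians(55)-a)])
for a in np.arange(0,1.33,.1).tolist()+[1.22]:
    d=f(a)-f(0);w=W(g0+d)-p;print(round(a,2),R0.inv().apply(w).round(4))
E
```

```text
t 11.65 local [-0.0515 -0.1127  0.2351] rot [179.7   0.  112.7] F [4.8 2.2 1.1] w 0.0221
0.0 [-0. -0. -0.]
0.1 [ 0.     -0.0107  0.0082]
0.2 [ 0.     -0.0205  0.0175]
0.3 [ 0.     -0.0294  0.0277]
0.4 [ 0.     -0.0371  0.0387]
0.5 [ 0.     -0.0438  0.0504]
0.6 [ 0.     -0.0492  0.0628]
0.7 [ 0.     -0.0534  0.0756]
0.8 [ 0.     -0.0563  0.0888]
0.9 [ 0.     -0.0578  0.1022]
1.0 [ 0.     -0.058   0.1157]
1.1 [ 0.     -0.0569  0.1292]
1.2 [ 0.     -0.0544  0.1424]
1.3 [ 1.000e-04 -5.060e-02  1.554e-01]
1.22 [ 0.     -0.0537  0.145 ]
```

servo_tool(commands=[0,-0.009,0.006,0,0,0,0.01,0,-0.019,0.016,0,0,0,0.01,0,-0.028,0.026,0,0,0,0.01,0,-0.035,0.037,0,0,0,0.01,0,-0.042,0.049,0,0,0,0.01,0,-0.047,0.061,0,0,0,0.01,0,-0.052,0.074,0,0,0,0.01,0,-0.055,0.087,0,0,0,0.01,0,-0.056,0.1,0,0,0,0.01,0,-0.056,0.114,0,0,0,0.01])

```text
time: 12.9
tool_pos: [0.5468, 0.1682, 0.1246]
ee_rot: [3.137, 0.001, 1.967]
wrist_force: [-4.8, -0.5, 12.2]
width: 0.0223
finger_force: 30.0
```

```bash
cat >> h.py <<'E'
def lev():
    from bench import robot
    o=robot.get_obs();l=L(o['tool_pos']);print(round(o['time'],2),l.round(4),'F',np.round(o['wrist_force'],1),'w',round(o['width'],4),'ang',round(np.radians(55)-np.arctan2(l[2]+.041-.165,.024-l[0]),3),'r',round(np.hypot(l[2]+.041-.165,.024-l[0]),4))
E
python3 -c "
from h import *
lev()"
```

```text
12.9 [-0.1085 -0.1126  0.1246] F [-4.8 -0.5 12.2] w 0.0223 ang 0.956 r 0.1325
```

servo_tool(commands=[0,0,0.01,0,0,0,0.01,0,0.002,0.02,0,0,0,0.01,0,0.004,0.027,0,0,0,0.01,0,0.005,0.031,0,0,0,0.01,0,0.005,0.031,0,0,0,0.01])

```text
time: 13.52
tool_pos: [0.5482, 0.1688, 0.0908]
ee_rot: [-3.136, 0.0, 1.966]
wrist_force: [-9.2, -3.1, 10.5]
width: 0.0223
finger_force: 30.0
```

```bash
python3 -c "
from h import *
lev()"
```

```text
13.53 [-0.107  -0.1125  0.0908] F [-9.2 -3.1 10.5] w 0.0223 ang 1.208 r 0.1351
```

servo_tool(commands=[0,0.001,0.002,0,0,0,0.01,0,0.002,0.004,0,0,0,0.01,0,0.002,0.004,0,0,0,0.01])

```text
time: 13.9
tool_pos: [0.5488, 0.1691, 0.0864]
ee_rot: [-3.133, -0.0, 1.966]
wrist_force: [-10.8, -3.8, 9.5]
width: 0.0225
finger_force: 30.0
```

servo_tool(commands=[0,0.001,0.002,0,0,0,0.01,0,0.001,0.003,0,0,0,0.01,0,0.001,0.003,0,0,0,0.01])

```text
time: 14.28
tool_pos: [0.5493, 0.1693, 0.0832]
ee_rot: [-3.132, -0.0, 1.966]
wrist_force: [-11.8, -4.9, 10.6]
width: 0.022
finger_force: 30.0
```

```bash
python3 -c "
from h import *
lev()"
```

```text
14.28 [-0.1057 -0.1125  0.0832] F [-11.8  -4.9  10.6] w 0.022 ang 1.265 r 0.136
```

servo_tool(commands=[0,0.002,0.002,0,0,0,0.01,0,0.001,0.004,0,0,0,0.01,0,0.001,0.004,0,0,0,0.01])

```text
time: 14.65
tool_pos: [0.5501, 0.1697, 0.0794]
ee_rot: [-3.132, -0.0, 1.966]
wrist_force: [-11.4, -4.5, 10.8]
width: 0.0225
finger_force: 30.0
```

servo_tool(commands=[0,0,0.002,0,0,0,0.01,0,0.001,0.004,0,0,0,0.01,0,0.001,0.004,0,0,0,0.01])

```text
time: 15.02
tool_pos: [0.5503, 0.1697, 0.0786]
ee_rot: [-3.131, 0.0, 1.966]
wrist_force: [-18.0, -7.3, 22.2]
width: 0.0223
finger_force: 30.0
```

```bash
python3 - <<'E'
from h import *
lev()
from bench import snapshot,spotter
T={}
for c in('side','top'):
    s=snapshot(c);T[c]=s
    for d in spotter.trace('lever_grip',s)[:2]:
        ys,xs=np.nonzero(d['region']);print(c,round(d['conf'],2),d['box'],xs.mean().round(1),ys.mean().round(1))
for a in(1.15,1.22,1.3):
    t=np.radians(55)-a
    for y in(-.064,-.16):
        P=W((.024-.135*np.cos(t),y,.165+.135*np.sin(t)));print(a,y,proj(T['side'],P).round(1),proj(T['top'],P).round(1))
E
```

```text
15.03 [-0.1047 -0.1126  0.0786] F [-18.   -7.3  22.2] w 0.0223 ang 1.299 r 0.1364
side 0.73 [298.1, 263.4, 26.9, 25.4] 315.0 278.8
top 0.72 [249.7, 221.7, 39.1, 31.4] 259.9 240.1
1.15 -0.064 [[321.7 280.8]] [[259.7 249.7]]
1.15 -0.16 [[314.3 263.9]] [[289.1 245.1]]
1.22 -0.064 [[320.9 283.8]] [[260. 250.]]
1.22 -0.16 [[313.6 266.7]] [[289.1 245.4]]
1.3 -0.064 [[319.7 287.1]] [[260.2 250. ]]
1.3 -0.16 [[312.5 269.9]] [[289.2 245.5]]
```

servo_tool(commands=[0,0,0.001,0,0,0,0.01,0,0,0.002,0,0,0,0.01,0,0,0.002,0,0,0,0.01,0,0,0.002,0,0,0,0.01])

```text
time: 15.72
tool_pos: [0.5504, 0.1697, 0.0784]
ee_rot: [-3.132, 0.001, 1.966]
wrist_force: [-21.3, -7.9, 28.2]
width: 0.0222
finger_force: 30.0
```

```bash
python3 - <<'E'
from h import *
from bench import robot
lev()
o=robot.get_obs();p=np.array(o['tool_pos']);R0=R.from_euler('xyz',o['ee_rot'])
piv=np.array([.024,0,.165])
f=lambda a:piv+.135*np.array([-np.cos(np.radians(55)-a),0,np.sin(np.radians(55)-a)])
for a in np.arange(1.22,-.03,-.06):
    d=f(a)-f(1.22);print(round(a,2),(R.from_euler('xyz',[np.pi,0,Q[2]+np.pi/2]).inv().apply(W(d)-W((0,0,0)))).round(3))
E
```

```text
15.72 [-0.1045 -0.1126  0.0784] F [-21.3  -7.9  28.2] w 0.0222 ang 1.301 r 0.1364
1.22 [0. 0. 0.]
1.16 [ 0.    -0.002 -0.008]
1.1 [ 0.    -0.003 -0.016]
1.04 [-0.    -0.004 -0.024]
0.98 [-0.    -0.005 -0.032]
0.92 [ 0.    -0.004 -0.04 ]
0.86 [ 0.    -0.004 -0.048]
0.8 [-0.    -0.003 -0.056]
0.74 [-0.    -0.001 -0.064]
0.68 [-0.     0.001 -0.072]
0.62 [ 0.     0.003 -0.08 ]
0.56 [ 0.     0.006 -0.087]
0.5 [-0.     0.009 -0.095]
0.44 [-0.     0.013 -0.102]
0.38 [-0.     0.018 -0.109]
0.32 [ 0.     0.022 -0.115]
0.26 [ 0.     0.027 -0.122]
0.2 [ 0.     0.033 -0.128]
0.14 [-0.     0.038 -0.133]
0.08 [-0.     0.044 -0.139]
0.02 [-0.     0.051 -0.144]
```

servo_tool(commands=[0,0,-0.005,0,0,0,0.01,0,-0.001,-0.01,0,0,0,0.01,0,-0.002,-0.016,0,0,0,0.01,0,-0.003,-0.021,0,0,0,0.01,0,-0.003,-0.026,0,0,0,0.01,0,-0.004,-0.032,0,0,0,0.01,0,-0.004,-0.037,0,0,0,0.01,0,-0.004,-0.042,0,0,0,0.01,0,-0.004,-0.048,0,0,0,0.01,0,-0.004,-0.053,0,0,0,0.01])

```text
time: 16.98
tool_pos: [0.546, 0.1679, 0.1244]
ee_rot: [-3.127, -0.0, 1.966]
wrist_force: [-11.0, -4.4, 5.0]
width: 0.0221
finger_force: 30.0
```

servo_tool(commands=[0,0,-0.005,0,0,0,0.01,0,0.001,-0.011,0,0,0,0.01,0,0.002,-0.016,0,0,0,0.01,0,0.003,-0.021,0,0,0,0.01,0,0.005,-0.026,0,0,0,0.01,0,0.006,-0.031,0,0,0,0.01,0,0.008,-0.036,0,0,0,0.01,0,0.01,-0.04,0,0,0,0.01,0,0.012,-0.045,0,0,0,0.01,0,0.015,-0.05,0,0,0,0.01])

```text
time: 18.23
tool_pos: [0.5565, 0.1723, 0.1762]
ee_rot: [-3.12, -0.0, 1.965]
wrist_force: [-22.5, -8.9, 13.6]
width: 0.0225
finger_force: 30.0
```

```bash
python3 - <<'E'
from h import *
from bench import robot,snapshot,spotter
lev()
s=snapshot('side')
for d in spotter.trace('lever_grip',s)[:2]:
    ys,xs=np.nonzero(d['region']);print(round(d['conf'],2),d['box'])
for a in(.3,.4,.5,.6):
    t=np.radians(55)-a
    print(a,[proj(s,W((.024-.135*np.cos(t),y,.165+.135*np.sin(t)))).round(1) for y in(-.064,-.16)])
E
```

```text
18.23 [-0.0979 -0.1125  0.1762] F [-22.5  -8.9  13.6] w 0.0225 ang 0.555 r 0.1326
0.6 [298.8, 235.8, 21.7, 29.8]
0.3 [array([[312.5, 246.5]]), array([[305.5, 231. ]])]
0.4 [array([[315.4, 249.9]]), array([[308.2, 234.4]])]
0.5 [array([[317.8, 253.6]]), array([[310.5, 237.9]])]
0.6 [array([[319.7, 257.6]]), array([[312.3, 241.7]])]
```

servo_tool(commands=[0,-0.004,0,0,0,0,0.01,0,-0.001,-0.005,0,0,0,0.01,0,0.002,-0.009,0,0,0,0.01,0,0.005,-0.014,0,0,0,0.01,0,0.008,-0.018,0,0,0,0.01,0,0.011,-0.023,0,0,0,0.01,0,0.014,-0.027,0,0,0,0.01,0,0.018,-0.031,0,0,0,0.01,0,0.018,-0.031,0,0,0,0.01])

```text
time: 19.45
tool_pos: [0.5764, 0.1807, 0.2118]
ee_rot: [-3.132, 0.001, 1.966]
wrist_force: [-17.1, -6.0, 19.3]
width: 0.0222
finger_force: 30.0
```

```bash
python3 - <<'E'
from h import *
lev()
from bench import snapshot,spotter
s=snapshot('side')
for d in spotter.trace('lever_grip',s)[:2]:
    ys,xs=np.nonzero(d['region']);print(round(d['conf'],2),d['box'])
E
```

```text
19.45 [-0.0763 -0.1125  0.2118] F [-17.1  -6.   19.3] w 0.0222 ang 0.241 r 0.1333
0.72 [290.3, 225.4, 23.8, 36.5]
0.46 [360.7, 251.2, 15.9, 39.7]
```

servo_tool(commands=[0,-0.001,-0.002,0,0,0,0.01,0,0.001,-0.006,0,0,0,0.01,0,0.004,-0.009,0,0,0,0.01,0,0.007,-0.012,0,0,0,0.01,0,0.01,-0.015,0,0,0,0.01,0,0.013,-0.017,0,0,0,0.01,0,0.016,-0.019,0,0,0,0.01,0,0.018,-0.02,0,0,0,0.01,0,0.018,-0.02,0,0,0,0.01])

```text
time: 20.68
tool_pos: [0.5972, 0.1895, 0.2298]
ee_rot: [-3.141, 0.0, 1.966]
wrist_force: [-3.9, -0.9, 10.4]
width: 0.0223
finger_force: 30.0
```

```bash
python3 - <<'E'
from h import *
lev()
from bench import snapshot,spotter
s=snapshot('side')
for d in spotter.trace('lever_grip',s)[:2]:
    ys,xs=np.nonzero(d['region']);print(round(d['conf'],2),d['box'])
E
```

```text
20.68 [-0.0538 -0.1124  0.2298] F [-3.9 -0.9 10.4] w 0.0223 ang 0.023 r 0.1313
0.65 [284.9, 222.0, 19.6, 36.0]
```

servo_tool(commands=[0,0.001,-0.001,0,0,0,0.01,0,0.002,-0.002,0,0,0,0.01,0,0.002,-0.003,0,0,0,0.01,0,0.003,-0.004,0,0,0,0.01,0,0.003,-0.004,0,0,0,0.01])

```text
time: 21.4
tool_pos: [0.5993, 0.1904, 0.2314]
ee_rot: [-3.138, -0.0, 1.966]
wrist_force: [-5.6, -1.5, 6.1]
width: 0.0221
finger_force: 30.0
```

```bash
python3 - <<'E'
from h import *
lev()
E
```

```text
21.4 [-0.0514 -0.1123  0.2314] F [-5.6 -1.5  6.1] w 0.0221 ang 0.001 r 0.1313
```

servo_tool(commands=[0,0.001,-0.001,0,0,0,0.01,0,0.002,-0.003,0,0,0,0.01,0,0.002,-0.003,0,0,0,0.01,0,0.002,-0.003,0,0,0,0.01])

```text
time: 21.9
tool_pos: [0.5991, 0.1904, 0.2316]
ee_rot: [-3.13, -0.001, 1.966]
wrist_force: [-9.4, -2.5, 0.4]
width: 0.0225
finger_force: 30.0
```

```bash
python3 - <<'E'
from h import *
lev()
E
```

```text
21.9 [-0.0516 -0.1123  0.2316] F [-9.4 -2.5  0.4] w 0.0225 ang 0.002 r 0.1315
```

servo_tool(commands=[0,-0.004,0,0,0,0,0.03,0,-0.004,0,0,0,0,0.045,0,-0.004,0,0,0,0,0.06,0,-0.004,0,0,0,0,0.06,0,-0.004,-0.03,0,0,0,0.06,0,-0.004,-0.08,0,0,0,0.06,0,-0.004,-0.12,0,0,0,0.06,0,-0.06,-0.12,0,0,0,0.06,0,-0.12,-0.12,0,0,0,0.06,0,-0.16,-0.12,0,0,0,0.06])

```text
time: 23.15
tool_pos: [0.4541, 0.1296, 0.3538]
ee_rot: [3.14, 0.0, 1.966]
wrist_force: [0.3, -0.1, 1.6]
width: 0.06
finger_force: 0.0
```

```bash
python3 - <<'E'
from h import *
import cv2
lev()
from bench import snapshot,spotter
S=pickle.load(open('s0.pkl','rb'));T1=pickle.load(open('s1.pkl','rb'))
for c in('side','top'):
    s=snapshot(c)
    for n in('lever_grip','vial','stopper'):
        for d in spotter.trace(n,s)[:3]:print(c,n,round(d['conf'],2),d['box'])
    if c=='side':
        for nm,i in(('before',T1['side']['img']),('now',s['img'])):
            print(nm,i[302:332,287].mean(1).astype(int).tolist(),i[302:332,286].mean(1).astype(int).tolist())
        d=cv2.absdiff(s['img'],S['side']['img']).max(2)>30
        w=d[200:410,180:400]
        for r in range(0,210,5):print(200+r,''.join('#' if w[r:r+5,k:k+4].sum()>3 else '.' for k in range(0,220,4)))
E
```

```text
23.15 [-0.2089 -0.1125  0.3538] F [ 0.3 -0.1  1.6] w 0.06 ang 0.181 r 0.3272
side lever_grip 0.68 [284.2, 217.9, 20.6, 41.5]
side lever_grip 0.25 [357.2, 252.1, 17.9, 42.5]
side vial 0.78 [279.6, 310.3, 16.2, 22.9]
side vial 0.76 [354.3, 293.5, 11.1, 21.3]
side vial 0.69 [255.7, 370.7, 14.7, 29.9]
side stopper 0.37 [258.7, 372.3, 9.3, 4.1]
side stopper 0.3 [243.3, 218.4, 101.2, 141.5]
before [82, 84, 85, 85, 85, 82, 76, 67, 66, 72, 72, 61, 45, 39, 50, 77, 106, 126, 145, 155, 153, 154, 156, 150, 139, 131, 129, 129, 130, 132] [76, 81, 84, 85, 84, 83, 77, 68, 67, 73, 73, 62, 46, 36, 47, 78, 107, 127, 146, 156, 154, 155, 157, 151, 140, 131, 128, 128, 130, 132]
now [80, 82, 82, 83, 83, 81, 75, 65, 64, 70, 74, 69, 54, 39, 33, 43, 64, 82, 99, 118, 136, 149, 152, 148, 136, 128, 126, 126, 127, 129] [74, 79, 82, 83, 83, 81, 75, 66, 65, 71, 76, 72, 56, 39, 34, 42, 64, 83, 98, 118, 137, 149, 153, 148, 137, 128, 126, 125, 127, 130]
200 .......................................................
205 .......................................................
210 ...........................................
[... 1692 characters left out ...]

355 .......................................................
360 .......................................................
365 .......................................................
370 .......................................................
375 .......................................................
380 .......................................................
385 .......................................................
390 .......................................................
395 ..............................................##.......
400 ...............................................#.......
405 .......................................................
top vial 0.63 [185.7, 212.1, 5.4, 12.9]
```

The lever is back at its rest. The flange's lower edge has dropped about 2.4 px, which matches the full 7 mm. The vial stands at the ram axis, and the side-view comparison shows nothing else displaced. Handing in.

```bash
python3 -c "
from bench import close_job
print(close_job())"
```

```text
the job is handed in; nothing more can be done
None
```

The job is handed in after about 23 s of robot time: carriage pushed home, stopper pressed in as far as the side camera shows, lever eased back to rest over about 6 s, and nothing else seen moved in the side-view check.

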